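# Stack a gauge column on the test chamber's vacuum port

### The arm

A 6-joint arm with a two-finger parallel gripper is mounted at the origin on the work surface. World frame = base frame: x ahead of the robot, y to its left, z up, the work surface at z = 0. Lengths are in m, angles in degrees, forces in N, time in s.
With the tool pointing down it reaches from about 0.35 to 0.875 m from the base axis. Payload 4.2 kg.
Tool frame: the origin (TCP) lies where the fingers leave the gripper's body, on its centre line; the fingertips stand 70 mm ahead of it and the grasp point (between the pads) lies 51 mm ahead of it (env.tcp_to_grasp is the distance from the TCP to the grasp point, in m); z points along the fingers, y is the line along which they close (so a half turn about z gives the same grasp; the last joint's range is limited). The gripper opens to 87 mm and grips with 3 to 60 N. Pads are 19 mm wide; open, the fingers measure 117 mm over their backs; the gripper's body (75 mm by 190 mm) begins 51 mm behind the grasp point.
Start: joints at [-52.105, 22.042, 0.453, 0, -68.411, -14.817], TCP at [0.245, -0.575, 0.292] pointing down, gripper open.
Joint ranges: [-179.83, 179.83], [-69.29, 118.12], [-61.27, 80.66], [-181.25, 117.63], [-171.15, -9.14], [-177.46, 177.46]. Speed limits (degrees/s): [159.86, 159.86, 180, 180, 180, 180].

### API

Orientations are given as [roll, pitch, yaw] about the fixed x, y, z axes, in that order (R = Rz(yaw) Ry(pitch) Rx(roll)).
In Python, from bench import env gives the robot as it stands. The module is installed in compiled form; this text tells all that it offers.
- The arm moves only by the tool send_rows, never from a script. Its arguments are lists of equal length, an entry for each row: "slide": the shift along the world's x, y, z in cm, a list of three; "turn": the turn, a rotation vector about the world's x, y, z in rad, a list of three; "hand": the finger opening in cm, from 0 to 8.7. A call has 1 to 10 rows; each row shifts and turns the commanded pose from where the row before left it; what a row does not reach is not made up. A row lasts 1/10 s, in which the tool goes at most 50 mm and 8.59 degrees, less where a joint would pass 70% of its speed; a pose out of reach is approached as far as the arm can. A call is refused whole if a number of a shift passes 5 or a number of a turn 0.15, either way. A call with a gripper value outside its range is refused whole. The fingers move at their own pace and stop on an object; "force" is the grip in N (left out, the last holds). Time passes only in rows, so rows that do not move let the fingers close. It gives the time, the measured TCP pose, the force, the opening and the grip force at its end, in the units of the state.
- env.state(): the state, without advancing time (a new reading comes with each control period).
- env.capture(name): name is "scene" or "side" or "wrist"; returns a dict with "img" (400x640x3 uint8, red, green, blue), "fov_y" (degrees; the focal length in pixels is half the picture's height over the tangent of half this angle, whatever the lens; pixels are square), "cx", "cy" (the principal point, pixels), "R" (3x3) and "t" (3): a world point X has camera coordinates R X + t. Camera axes: x right, y down, z forward; pixel columns grow to the right and rows downward; lengths in m; the calibration is good to about 2 mm. A picture is of the moment at which its call begins. There is no depth.
- env.hand_in(): hands the job in; it is judged then, once.
The state is a dict: "time_s": time; "joints": joint angles; "dq": joint speeds; "joint_efforts": joint torques, N m; "eef_pos": TCP position; "tool_rot": TCP orientation; "ft_force": force on the tool from outside, world axes, zero at the start; "moment": the same for the moment, N m; "opening": opening from 0.0 (shut) to 1.0 (fully open); "grasp_force": force on a finger pad.
Only numpy, scipy, OpenCV 4.12 (cv2) and the standard library are available. Lean on these libraries where they do the work, as an engineer would, in place of code of your own. Each camera call takes 0.05 s, during which the arm holds its last target. There are 200 camera calls.

### The job

Fit the blue vacuum gauge to the test chamber's open port: set the large centring ring (black O-ring) into the port, stand the conical reducer on it wide flange down, then the small centring ring (green O-ring) in the reducer's top, and the gauge upright on that. Set the parts down gently, not dropped, one at a time in that order, each seated flat and centred and the column left standing free, ready to be clamped; do not tip the gauge, and leave the blank flange and the loose clamp where they lie.

Things in the scene. Friction and masses are not known exactly. Their poses are not given: they have to be found in the camera images.
- port (a point): Chamber's open port: centre of its mouth, in the plane of its top face, 85 mm above the table; z up. Aluminium cube 80 mm wide on a 100 mm square foot, fixed, glass viewports on two sides, a side port reaching 67 mm from the centre. The port is a steel flange looking straight up, 55 mm in outer diameter, its bore 41 mm wide and 5 mm deep to a black floor.
- ring40_c (a point): Large centring ring, flat on the table: its centre, half-way up (6 mm); z is its axis. 12 mm high: black O-ring 52 mm in diameter, 5 mm thick, in the middle (grip it there); above and below it an aluminium lip 3.5 mm high, 38 tapering to 34 mm wide; mesh in the bore. Same either way up. Seated, the lip is in the port, the O-ring flat on its face and this point 2.5 mm above the face. 40 g.
- reducer_c (a point): Conical reducer, steel, standing on its wide flange on the table: its centre, half-way up (25 mm); z up its axis. 50 mm high; bottom flange 55 mm in diameter, 8 mm high, bore 41 mm wide and 5 mm deep; a cone up to a neck 30 mm wide (30 to 42 mm up); top flange 40 mm in diameter (45 to 50 mm up). Seated on the large ring its underside is 5 mm above the port's face. 0.2 kg.
- reducer_top (a point): Centre of the mouth of the reducer's top flange, in the plane of its top face (25 mm above the reducer's centre); flange 40 mm in outer diameter, bore 26 mm wide and 5 mm deep to a black floor.
- ring25_c (a point): Small centring ring, flat on the table: its centre, half-way up (6 mm); z is its axis. 12 mm high: green O-ring 37 mm in diameter, 5 mm thick, in the middle (grip it there); above and below it an aluminium lip 3.5 mm high, 23 tapering to 19 mm wide; mesh in the bore. Same either way up. Seated, this point is 2.5 mm above the reducer's top face. 20 g.
- gauge_c (a point): Vacuum gauge, standing upright on the table: its centre, half-way up (45 mm); z up its axis. 90 mm high; steel bottom flange 40 mm in diameter, bore 26 mm wide and 5 mm deep; neck 30 mm; blue round housing with a white band, 44 mm in diameter, 20 to 78 mm up; black connector on top. Seated on the small ring its underside is 5 mm above the reducer's top face. 0.22 kg, delicate.
- blank_c (a point): Blank flange, not needed: a plain steel disc 55 mm in diameter and 8 mm high, lying flat; its centre, half-way up.
- clamp_c (a point): Loose flange clamp, not needed yet: an aluminium ring 68 mm in outer diameter and 16 mm high with ears and a brass wing nut reaching 50 mm from its centre, lying flat; its centre, half-way up.
- turbo: Turbo pump, not needed: a finned aluminium cylinder 110 mm in diameter at its top and 106 mm high, closed by a yellow cover, fixed to the table; origin at the centre of its underside, its connectors reach 70 mm from the axis.
Not all that is in view belongs to the job. Leave any purple or yellow look-alike of the part that bears ring40_c alone. What is shaped like the part that bears ring25_c but orange or yellow is not meant.

How it is judged:
By the outcome, as a careful person would: the job done as asked, in the order asked, and still so for the second after the job is handed in, with the robot touching nothing.
It also fails if it takes over 109 s, if anything falls off the work surface, if the arm or the gripper's body presses on something with over 40 N, if the wrist force passes 120 N, or if a joint passes its speed limit or range.

## Working session

There is one attempt and no reset: what is moved stays moved. The work goes in short steps, Python scripts to look and compute and a tool call to move; the robot and the scene stay as the last step left them, time stands still between calls to the robot, and variables do not carry over. Pictures are saved under pics/ and viewed, at most 19 in all, crops included, and the job is handed in when it is done.

Besides the shell and the picture viewer there is one more tool, called as name(argument=value, ...) on one line, values as JSON. send_rows: Moves the arm, as the interface text tells. Its arguments: {"type":"object","properties":{"slide":{"type":"array"},"turn":{"type":"array"},"hand":{"type":"array"},"force":{"type":"number"}},"required":["slide","turn","hand"]}

```bash
mkdir -p pics
cat > h.py <<'E'
import numpy as np,cv2
from bench import env
def snap(cam,name):
    c=env.capture(cam); cv2.imwrite(f'pics/{name}.png',c['img'][:,:,::-1]); 
    np.savez(f'pics/{name}.npz',**{k:c[k] for k in c}); return c
def load(name): return dict(np.load(f'pics/{name}.npz'))
def ray(c,u,v,z):
    f=200/np.tan(np.radians(float(c['fov_y']))/2)
    d=c['R'].T@np.array([(u-c['cx'])/f,(v-c['cy'])/f,1]); o=-c['R'].T@c['t']
    return o+d*(z-o[2])/d[2]
def proj(c,X):
    f=200/np.tan(np.radians(float(c['fov_y']))/2)
    p=c['R']@np.array(X)+c['t']; return f*p[0]/p[2]+c['cx'],f*p[1]/p[2]+c['cy']
E
python3 - <<'E'
from h import *
for n in('scene','side','wrist'):
    c=snap(n,n+'0'); print(n,c['fov_y'],c['cx'],c['cy'],(-c['R'].T@c['t']).round(3),c['R'][2].round(2))
print(env.state())
a=cv2.imread('pics/scene0.png');b=cv2.imread('pics/side0.png')
E
```

```text
scene 51.64157233938485 318.1193556601317 197.2836797268079 [ 0.876 -0.423  0.795] [-0.41  0.47 -0.78]
side 47.252994986857296 324.9871389934245 201.77449342606394 [0.425 0.658 0.816] [ 0.09 -0.67 -0.74]
wrist 64.00144024699918 321.5333154231579 203.04050883320588 [ 0.168 -0.608  0.383] [ 0.28  0.12 -0.95]
{'time_s': 0.15, 'joints': array([-5.21046737e+01,  2.20787381e+01,  3.98298448e-01, -2.04620102e-02,
       -6.84106210e+01, -1.48152451e+01]), 'dq': array([-0.04171417, -0.05511241,  0.3194919 ,  0.14645066,  0.06515452,
        0.07829842]), 'joint_efforts': array([ 1.26460242e-05, -3.91054130e+01,  1.87586045e+01,  4.22228783e+00,
        1.23403015e-02, -1.34525480e-04]), 'eef_pos': array([ 0.24488564, -0.5746614 ,  0.29143476]), 'tool_rot': array([ 1.79907103e+02, -4.90243228e-03, -1.56927459e+02]), 'ft_force': array([0.08931244, 0.17042556, 0.04931859]), 'moment': array([ 0.00939493, -0.02251562,  0.01990919]), 'grasp_force': 0.0, 'opening': 1.0031729063078885}
```

View pics/scene0.png

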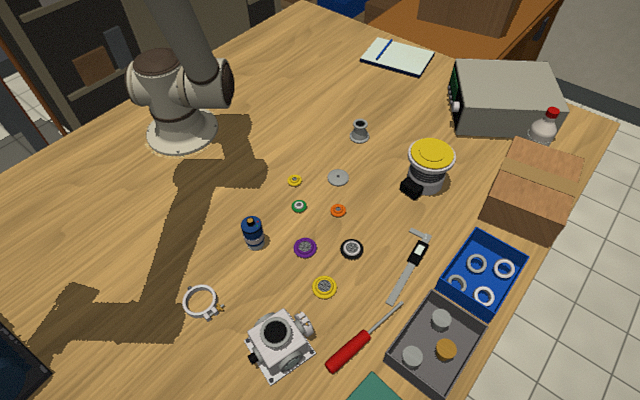

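View pics/side0.png

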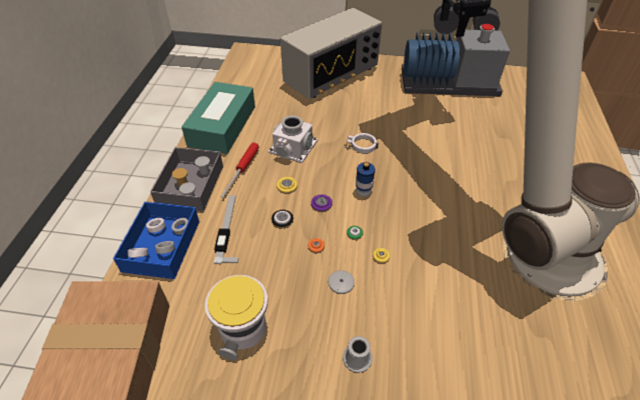

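The scene view shows the port mouth at (275,332), black ring (351,249), reducer top (360,123), green ring (299,206) and gauge top (251,219). In the side view the same parts are at (292,123), (282,217), (359,345), (355,232) and (366,166).

Run:
```python
from h import *
s=load('scene0');d=load('side0')
for n,a,b,z in [('port',(275,332),(292,123),.085),('r40',(351,249),(282,217),.008),('redtop',(360,123),(359,345),.05),('r25',(299,206),(355,232),.008),('gtop',(251,219),(366,166),.09),
 ('purple',(305,248),(321,203),.008),('orange',(338,210),(316,245),.008),('yel',(295,180),(381,255),.008),('yelbig',(324,287),(287,185),.008),('blank',(338,177),(341,282),.008),('turbo',(432,153),(236,299),.106),('clamp',(200,301),(363,143),.01)]:
    print(n,ray(s,*a,z).round(4),ray(d,*b,z).round(4))
w=load('wrist0');print(w['R'].round(3))
for n in('scene0','side0'):
    pass
```

```text
port [ 0.6362 -0.2735  0.085 ] [ 0.6314 -0.2645  0.085 ]
r40 [ 0.612  -0.0145  0.008 ] [ 0.61   -0.0131  0.008 ]
redtop [0.4079 0.2951 0.05  ] [0.4058 0.293  0.05  ]
r25 [0.4429 0.0033 0.008 ] [0.438  0.0058 0.008 ]
gtop [ 0.432  -0.1306  0.09  ] [ 0.4302 -0.1271  0.09  ]
purple [ 0.5311 -0.0767  0.008 ] [ 0.5269 -0.0703  0.008 ]
orange [0.5232 0.0526 0.008 ] [0.5196 0.0552 0.008 ]
yel [0.3803 0.0591 0.008 ] [0.3761 0.0609 0.008 ]
yelbig [ 0.6237 -0.1234  0.008 ] [ 0.6189 -0.1171  0.008 ]
blank [0.4588 0.1351 0.008 ] [0.454  0.1417 0.008 ]
turbo [0.6349 0.2606 0.106 ] [0.6289 0.2663 0.106 ]
clamp [ 0.4481 -0.308   0.01  ] [ 0.4462 -0.3034  0.01  ]
[[-0.393  0.92   0.001]
 [ 0.877  0.374  0.3  ]
 [ 0.276  0.119 -0.954]]
```

View pics/wrist0.png

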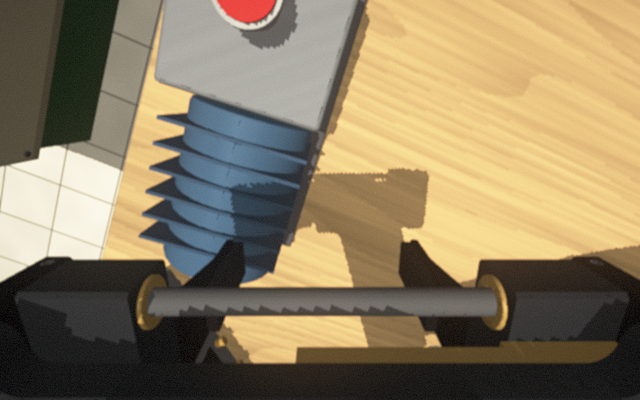

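The wrist view shows the fingers at the lower centre, tips near row 245, and nothing of the job yet. Next I look at the port from above on the way.

send_rows(slide=[[3.8,3,0],[3.8,3,0],[3.8,3,0],[3.8,3,0],[3.8,3,0],[3.8,3,0],[3.8,3,0],[3.8,3,0],[3.8,3,0],[3.8,3,0]], turn=[[0,0,0.096],[0,0,0.096],[0,0,0.096],[0,0,0.096],[0,0,0],[0,0,0],[0,0,0],[0,0,0],[0,0,0],[0,0,0]], hand=[8.7,8.7,8.7,8.7,8.7,8.7,8.7,8.7,8.7,8.7])

```text
time_s: 1.15
eef_pos: [0.6262, -0.2734, 0.2919]
tool_rot: [180.0, -0.0, -134.9]
ft_force: [0.7, -0.1, -1.5]
opening: 1.0
grasp_force: 0.0
```

send_rows(slide=[[0,0,-2],[0,0,-2],[0,0,0],[0,0,0]], turn=[[0,0,0],[0,0,0],[0,0,0],[0,0,0]], hand=[8.7,8.7,8.7,8.7])

```text
time_s: 1.55
eef_pos: [0.6249, -0.2752, 0.2521]
tool_rot: [180.0, -0.1, -134.9]
ft_force: [0.8, 0.4, 0.1]
opening: 0.997
grasp_force: 0.0
```

Run:
```python
from h import *
c=snap('wrist','wport'); s=env.state(); print(s['eef_pos'],s['tool_rot'],s['joints'].round(1))
print((-c['R'].T@c['t']).round(4),proj(c,[.634,-.269,.085]))
```

```text
[ 0.62523055 -0.27540927  0.25315132] [-1.79928860e+02  4.52909767e-03 -1.34926403e+02] [-10.2  29.2   6.3   0.  -67.1 -34.7]
[ 0.5658 -0.3346  0.3443] (np.float64(319.12083415697214), np.float64(217.72132554778653))
```

View pics/wport.png

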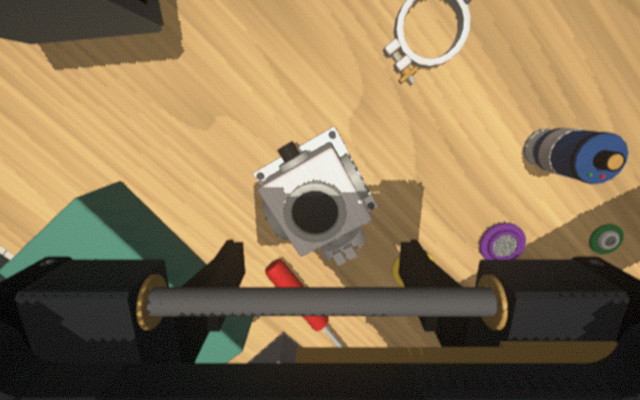

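The wrist view shows the port mouth near (316,210), bore dark, agreeing with the prediction (319,218). I'll refine it with a circle-edge fit.

```bash
cat >> h.py <<'E'
def fit(c,circles,x0,span=.015,name=None):
    """maximise image gradient along projected horizontal circles (r,dz) round centre x,y"""
    g=cv2.GaussianBlur(c['img'],(0,0),1.0).astype(np.float32)
    gx=cv2.Sobel(g,cv2.CV_32F,1,0);gy=cv2.Sobel(g,cv2.CV_32F,0,1)
    f=200/np.tan(np.radians(float(c['fov_y']))/2); th=np.linspace(0,2*np.pi,120,endpoint=False)
    def score(x,y):
        s=0
        for r,z in circles:
            P=np.stack([x+r*np.cos(th),y+r*np.sin(th),0*th+z],1)@c['R'].T+c['t']
            u=(f*P[:,0]/P[:,2]+c['cx']).astype(np.float32)[None];v=(f*P[:,1]/P[:,2]+c['cy']).astype(np.float32)[None]
            t=np.stack([np.gradient(u[0]),np.gradient(v[0])]);t/=np.linalg.norm(t,axis=0);n=np.stack([t[1],-t[0]])
            a=cv2.remap(gx,u,v,1)[0];b=cv2.remap(gy,u,v,1)[0]
            m=np.linalg.norm(a*n[0][:,None]+b*n[1][:,None],axis=1)
            s+=np.minimum(m,200).mean()
        return s
    best=np.array(x0[:2])
    for sp,n in((span,31),(.0015,13),(.0004,9)):
        G=[(score(best[0]+i,best[1]+j),best[0]+i,best[1]+j) for i in np.linspace(-sp,sp,n) for j in np.linspace(-sp,sp,n)]
        m=max(G); best=np.array(m[1:])
    if name:
        im=np.ascontiguousarray(c['img'][:,:,::-1])
        for r,z in circles:
            for k in th: cv2.circle(im,tuple(int(round(q)) for q in proj(c,[best[0]+r*np.cos(k),best[1]+r*np.sin(k),z])),0,(0,0,255),-1)
        u,v=map(int,proj(c,[*best,circles[0][1]])); u=min(max(u,100),540);v=min(max(v,80),320)
        cv2.imwrite(f'pics/{name}.png',cv2.resize(im[v-80:v+80,u-100:u+100],None,fx=3,fy=3,interpolation=cv2.INTER_NEAREST))
    return best,m[0]
E
python3 - <<'E'
from h import *
c=load('wport')
print(fit(c,[(.0275,.085),(.0205,.085)],(.634,-.269),name='fport'))
print(fit(c,[(.0275,.085)],(.634,-.269)),fit(c,[(.0205,.085)],(.634,-.269)))
s=load('scene0');d=load('side0')
P=[(.0275,.085),(.0205,.085)];R=[(.026,.006),(.019,.0085)];r=[(.0185,.006),(.0115,.0085)];T=[(.02,.05),(.013,.05)]
for n,C,x in(('port',P,(.634,-.269)),('r40',R,(.611,-.014)),('r25',r,(.44,.004)),('red',T,(.407,.294))):
    print(n,fit(s,C,x,.01),fit(d,C,x,.01))
E
```

```text
(array([ 0.633 , -0.2755]), np.float32(333.29102))
(array([ 0.633 , -0.2754]), np.float32(133.98093)) (array([ 0.6331, -0.2756]), np.float32(199.58528))
port (array([ 0.63523333, -0.27351667]), np.float32(360.84677)) (array([ 0.63256667, -0.26823333]), np.float32(368.22516))
r40 (array([ 0.61293333, -0.0101    ]), np.float32(400.0)) (array([ 0.61008333, -0.01358333]), np.float32(396.89673))
r25 (array([0.43941667, 0.00516667]), np.float32(400.0)) (array([0.4394    , 0.00308333]), np.float32(392.72986))
red (array([0.4089    , 0.29288333]), np.float32(371.0714)) (array([0.40581667, 0.29568333]), np.float32(359.99866))
```

View pics/fport.png

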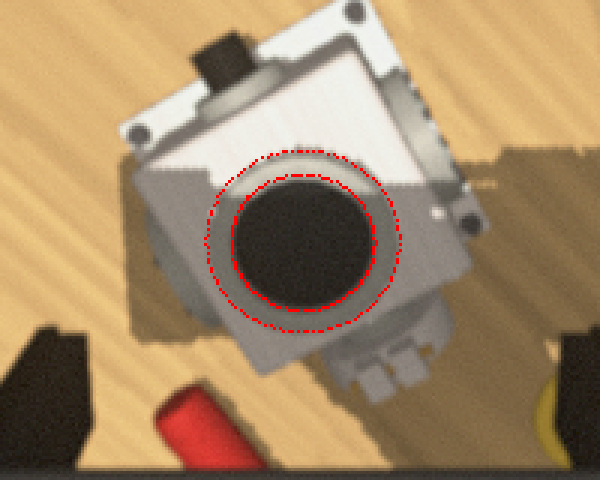

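send_rows(slide=[[0,2.6,0],[0,2.6,0],[0,2.6,0],[0,2.6,0],[0,2.6,0],[0,2.6,0],[0,2.6,0],[-0.6,2.6,0],[-0.8,2.6,0],[0,2.6,0]], turn=[[0,0,0],[0,0,0],[0,0,0],[0,0,0],[0,0,0],[0,0,0],[0,0,0],[0,0,0],[0,0,0],[0,0,0]], hand=[8.7,8.7,8.7,8.7,8.7,8.7,8.7,8.7,8.7,8.7])

```text
time_s: 2.6
eef_pos: [0.6107, -0.0145, 0.2544]
tool_rot: [-179.9, 0.1, -135.0]
ft_force: [0.4, -0.4, -0.4]
opening: 1.001
grasp_force: 0.0
```

send_rows(slide=[[0,0,-4],[0,0,-4],[0,0,0],[0,0,0]], turn=[[0,0,0],[0,0,0],[0,0,0],[0,0,0]], hand=[7,7,7,7])

```text
time_s: 3.0
eef_pos: [0.6119, -0.0154, 0.1738]
tool_rot: [-179.9, 0.0, -134.9]
ft_force: [0.4, 0.4, 1.3]
opening: 0.816
grasp_force: 0.0
```

Run:
```python
from h import *
c=snap('wrist','wr40'); s=env.state(); print(s['eef_pos'],s['tool_rot'])
print(fit(c,[(.026,.006),(.019,.0085)],(.611,-.014),name='fr40'),fit(c,[(.026,.006)],(.611,-.014)))
```

```text
[ 0.61264537 -0.01526439  0.17492782] [-1.79811553e+02  1.73177205e-01 -1.34906132e+02]
(array([ 0.61145, -0.01385]), np.float32(400.0)) (array([ 0.61145, -0.01385]), np.float32(200.0))
```

View pics/fr40.png

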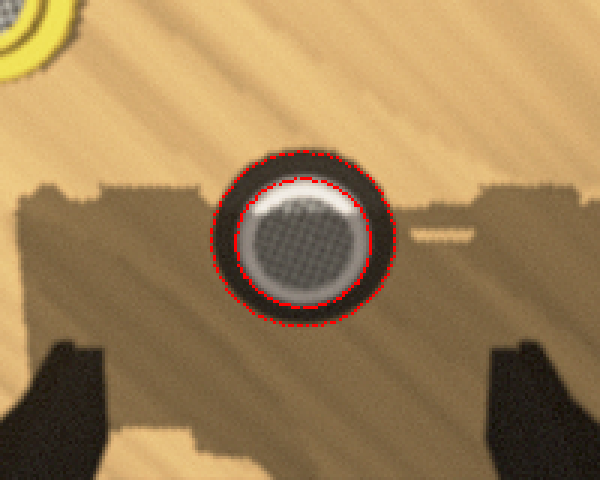

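The red circles sit on the port rims in the first crop and on the black ring's O-ring and lip in the second. The score saturates, so I'll lift the cap and refit.

```bash
sed -i 's/np.minimum(m,200)/np.minimum(m,1500)/' h.py
python3 - <<'E'
from h import *
c=load('wr40'); print(fit(c,[(.026,.006)],(.611,-.014)),fit(c,[(.026,.006),(.019,.0085)],(.611,-.014)))
c=load('wport'); print(fit(c,[(.0275,.085),(.0205,.085)],(.634,-.269)))
s=load('scene0');d=load('side0')
P=[(.0275,.085),(.0205,.085)];R=[(.026,.006),(.019,.0085)];r=[(.0185,.006),(.0115,.0085)];T=[(.02,.05),(.013,.05)]
for n,C,x in(('port',P,(.634,-.272)),('r40',R,(.611,-.014)),('r25',r,(.44,.004)),('red',T,(.407,.294))):
    print(n,fit(s,C,x,.01),fit(d,C,x,.01))
print(np.mean([env.state()['eef_pos'] for _ in range(5)],0))
E
```

```text
(array([ 0.6106, -0.0145]), np.float32(335.19836)) (array([ 0.61075, -0.01435]), np.float32(700.2772))
(array([ 0.633  , -0.27525]), np.float32(401.51352))
port (array([ 0.63498333, -0.27291667]), np.float32(711.00494)) (array([ 0.63256667, -0.2699    ]), np.float32(607.2325))
r40 (array([ 0.6111    , -0.01158333]), np.float32(1010.70874)) (array([ 0.61008333, -0.01266667]), np.float32(817.5436))
r25 (array([0.4399    , 0.00491667]), np.float32(708.0467)) (array([0.43938333, 0.00358333]), np.float32(639.92163))
red (array([0.40766667, 0.29466667]), np.float32(621.13245)) (array([0.40601667, 0.29508333]), np.float32(749.0394))
[ 0.61264537 -0.01526439  0.17492782]
```

send_rows(slide=[[0,0.15,-3],[0,0,-3],[0,0,-2],[0,0,-1],[0,0,-0.4],[0,0,-0.3],[0,0,0],[0,0,0]], turn=[[0,0,0],[0,0,0],[0,0,0],[0,0,0],[0,0,0],[0,0,0],[0,0,0],[0,0,0]], hand=[7,7,7,7,7,7,7,7])

```text
time_s: 3.85
eef_pos: [0.6117, -0.0134, 0.0764]
tool_rot: [-179.9, 0.1, -134.9]
ft_force: [1.0, -0.0, 0.1]
opening: 0.805
grasp_force: 0.0
```

send_rows(slide=[[0,0,0]], turn=[[0,0,0]], hand=[7])

```text
time_s: 3.95
eef_pos: [0.6114, -0.0134, 0.0761]
tool_rot: [-179.9, 0.1, -134.9]
ft_force: [0.6, 0.5, 0.2]
opening: 0.806
grasp_force: 0.0
```

send_rows(slide=[[0,0,0]], turn=[[0,0,0]], hand=[7])

```text
time_s: 4.05
eef_pos: [0.6113, -0.0134, 0.0758]
tool_rot: [-180.0, 0.0, -134.9]
ft_force: [0.1, 0.3, 0.2]
opening: 0.805
grasp_force: 0.0
```

send_rows(slide=[[0,0,0]], turn=[[0,0,0]], hand=[7])

```text
time_s: 4.15
eef_pos: [0.6111, -0.0134, 0.0755]
tool_rot: [-180.0, 0.0, -134.9]
ft_force: [0.5, -0.1, -0.7]
opening: 0.803
grasp_force: 0.0
```

send_rows(slide=[[0,0,-0.05],[0,0,0],[0,0,0],[0,0,0],[0,0,0],[0,0,0],[0,0,0],[0,0,0]], turn=[[0,0,0],[0,0,0],[0,0,0],[0,0,0],[0,0,0],[0,0,0],[0,0,0],[0,0,0]], hand=[6,5.5,5.2,5,4.9,4.9,4.9,4.9], force=12)

```text
time_s: 4.95
eef_pos: [0.611, -0.0134, 0.0747]
tool_rot: [180.0, -0.0, -134.9]
ft_force: [-0.9, -1.1, 0.5]
opening: 0.587
grasp_force: 12.0
```

send_rows(slide=[[0,0,1],[0,0,2],[0,0,3],[0,0,3],[0,0,3],[0,0,0],[0,0,0],[0,0,0]], turn=[[0,0,0],[0,0,0],[0,0,0],[0,0,0],[0,0,0],[0,0,0],[0,0,0],[0,0,0]], hand=[4.9,4.9,4.9,4.9,4.9,4.9,4.9,4.9])

```text
time_s: 5.75
eef_pos: [0.6102, -0.0135, 0.194]
tool_rot: [179.9, -0.1, -134.9]
ft_force: [-0.7, 1.2, 0.5]
opening: 0.584
grasp_force: 12.0
```

Run:
```python
from h import *
c=snap('wrist','h40'); s=env.state(); p=s['eef_pos']; print(p,s['opening'])
z=p[2]-.0745+.006
print(fit(c,[(.026,z),(.019,z+.0025)],p,name='fh40'))
```

```text
[ 0.61027003 -0.01354249  0.19363964] 0.5841117448516775
(array([ 0.60947003, -0.01419249]), np.float32(432.76794))
```

View pics/fh40.png

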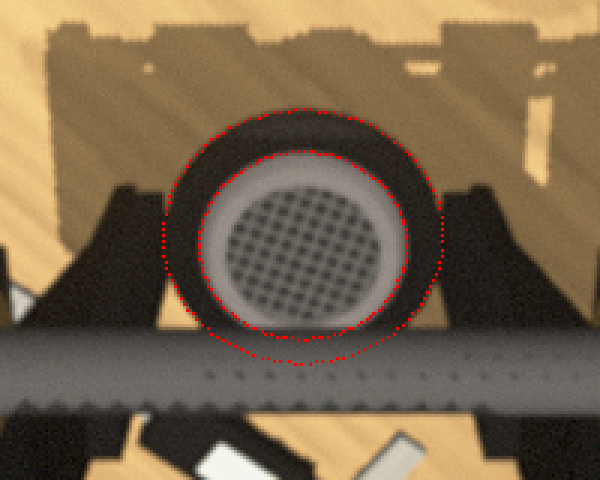

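The held ring lies centred between the fingers, with the fit on it to about 1 mm. I'll hover beside the port so both are measured at a similar depth.

send_rows(slide=[[0.9,-3.5,0],[0.9,-3.5,0],[0.9,-3.5,0],[0.9,-3.5,0],[0.9,-3.5,0],[0.9,-3.5,0],[0.45,-1.5,-1],[0,0,-1],[0,0,0],[0,0,0]], turn=[[0,0,0],[0,0,0],[0,0,0],[0,0,0],[0,0,0],[0,0,0],[0,0,0],[0,0,0],[0,0,0],[0,0,0]], hand=[4.9,4.9,4.9,4.9,4.9,4.9,4.9,4.9,4.9,4.9])

```text
time_s: 6.8
eef_pos: [0.6691, -0.2371, 0.1737]
tool_rot: [179.9, -0.1, -134.8]
ft_force: [0.5, -0.5, -0.4]
opening: 0.586
grasp_force: 12.0
```

send_rows(slide=[[0,0,0],[0,0,0],[0,0,0]], turn=[[0,0,0],[0,0,0],[0,0,0]], hand=[4.9,4.9,4.9])

```text
time_s: 7.1
eef_pos: [0.6698, -0.2377, 0.1755]
tool_rot: [-179.9, 0.0, -134.9]
ft_force: [0.3, -0.5, -0.3]
opening: 0.586
grasp_force: 12.0
```

```bash
python3 - <<'E'
from h import *
c=snap('wrist','v40'); s=env.state(); p=s['eef_pos']; print(p,s['opening'])
z=p[2]-.0745+.006
h=fit(c,[(.026,z),(.019,z+.0025)],p,.008,name='fv40h')[0]
q,sc=fit(c,[(.0275,.085),(.0205,.085)],(.634,-.274),.01,name='fv40p')
print(h,q,sc,'tcp->held',h-p[:2],'move',q-h)
E
python3 -c "
import cv2,numpy as np
cv2.imwrite('pics/m1.png',cv2.resize(np.hstack([cv2.imread('pics/fv40h.png'),cv2.imread('pics/fv40p.png')]),(800,320)))"
```

```text
[ 0.66970913 -0.23792552  0.17541146] 0.5829718440221521
[ 0.6690758  -0.23855885] [ 0.63415    -0.27466667] 576.6774 tcp->held [-0.00063333 -0.00063333] move [-0.0349258  -0.03610781]
```

View pics/m1.png

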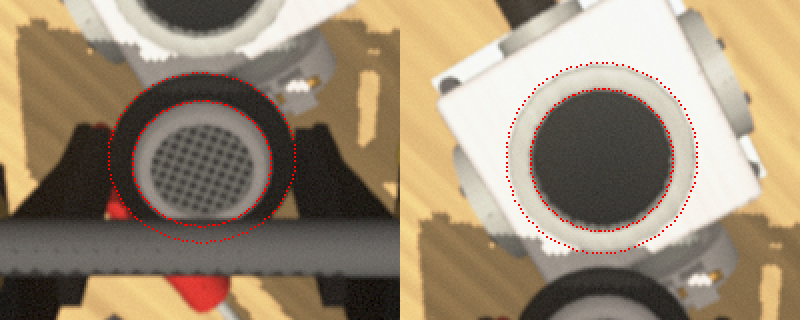

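Both fits match: the port rim is on its circles, and so is the held ring. The move to the port is (-3.5, -3.6) cm, then down.

send_rows(slide=[[-1.7,-1.8,0],[-1.8,-1.8,0],[0,0,0],[0,0,0],[0,0,-0.5],[0,0,-0.5],[0,0,-0.3],[0,0,-0.2],[0,0,-0.1],[0,0,0]], turn=[[0,0,0],[0,0,0],[0,0,0],[0,0,0],[0,0,0],[0,0,0],[0,0,0],[0,0,0],[0,0,0],[0,0,0]], hand=[4.9,4.9,4.9,4.9,4.9,4.9,4.9,4.9,4.9,4.9])

```text
time_s: 8.15
eef_pos: [0.6346, -0.2743, 0.1585]
tool_rot: [180.0, -0.0, -134.9]
ft_force: [-0.5, -0.0, -0.8]
opening: 0.589
grasp_force: 12.0
```

send_rows(slide=[[0,0,-0.1],[0,0,0],[0,0,0]], turn=[[0,0,0],[0,0,0],[0,0,0]], hand=[4.9,4.9,4.9])

```text
time_s: 8.45
eef_pos: [0.6345, -0.2745, 0.1579]
tool_rot: [-180.0, 0.0, -134.9]
ft_force: [-0.9, -0.3, -0.0]
opening: 0.583
grasp_force: 12.0
```

send_rows(slide=[[0,0,-0.1],[0,0,0],[0,0,0]], turn=[[0,0,0],[0,0,0],[0,0,0]], hand=[4.9,4.9,4.9])

```text
time_s: 8.75
eef_pos: [0.6345, -0.2744, 0.1567]
tool_rot: [180.0, -0.0, -134.9]
ft_force: [-0.4, -0.7, -0.6]
opening: 0.586
grasp_force: 12.0
```

send_rows(slide=[[0,0,-0.05],[0,0,0],[0,0,0]], turn=[[0,0,0],[0,0,0],[0,0,0]], hand=[4.9,4.9,4.9])

```text
time_s: 9.05
eef_pos: [0.6345, -0.2744, 0.1563]
tool_rot: [-180.0, 0.0, -134.9]
ft_force: [1.0, 0.8, -1.1]
opening: 0.587
grasp_force: 12.0
```

send_rows(slide=[[0,0,-0.05],[0,0,0],[0,0,0]], turn=[[0,0,0],[0,0,0],[0,0,0]], hand=[4.9,4.9,4.9])

```text
time_s: 9.35
eef_pos: [0.6345, -0.2744, 0.1562]
tool_rot: [-180.0, 0.0, -134.9]
ft_force: [-1.0, 0.9, 2.0]
opening: 0.59
grasp_force: 12.0
```

send_rows(slide=[[0,0,0],[0,0,0],[0,0,0],[0,0,0],[0,0,0],[0,0,0]], turn=[[0,0,0],[0,0,0],[0,0,0],[0,0,0],[0,0,0],[0,0,0]], hand=[5.3,5.6,6,6.4,6.8,7])

```text
time_s: 9.95
eef_pos: [0.6345, -0.2745, 0.1556]
tool_rot: [180.0, -0.0, -134.9]
ft_force: [0.1, 0.7, -0.7]
opening: 0.787
grasp_force: 0.0
```

send_rows(slide=[[0,0,0.5],[0,0,1.5],[0,0,3],[0,0,3],[0,0,2],[0,0,0],[0,0,0],[0,0,0]], turn=[[0,0,0],[0,0,0],[0,0,0],[0,0,0],[0,0,0],[0,0,0],[0,0,0],[0,0,0]], hand=[7,7,7,7,7,7,7,7])

```text
time_s: 10.75
eef_pos: [0.6339, -0.2742, 0.2548]
tool_rot: [179.9, -0.0, -134.9]
ft_force: [-0.1, 0.8, 0.1]
opening: 0.804
grasp_force: 0.0
```

Run:
```python
from h import *
c=snap('wrist','p40'); s=env.state(); p=s['eef_pos']; print(p,s['opening'])
print('ring',fit(c,[(.026,.0875),(.019,.090)],(.634,-.274),.006,name='fp40'),'portouter',fit(c,[(.0275,.085)],(.634,-.274),.006))
```

```text
[ 0.63394426 -0.27427022  0.25442566] 0.8047095831988414
ring (array([ 0.6339, -0.2751]), np.float32(724.9867)) portouter (array([ 0.63335, -0.2749 ]), np.float32(323.4796))
```

View pics/fp40.png

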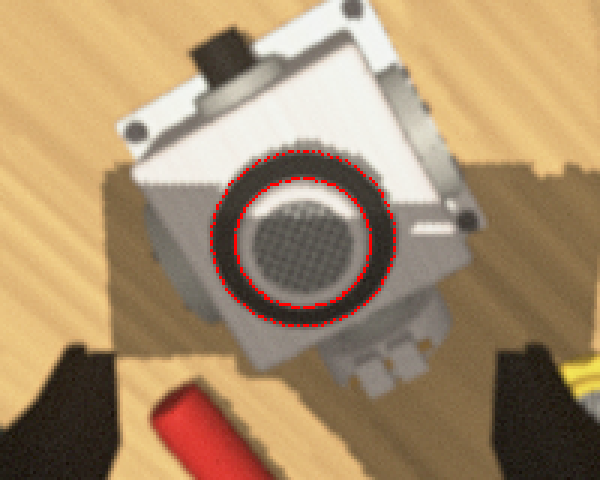

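The ring is seated on the port, and the two fits agree to 0.6 mm. Next is the reducer.

send_rows(slide=[[-1.7,4.3,0],[-1.7,4.3,0],[-1.7,4.3,0],[-1.7,4.3,0],[-1.7,4.3,0],[-1.7,4.3,0],[-1.7,4.3,0],[-1.7,4.3,0],[-1.7,4.3,0],[-1.7,4.3,0]], turn=[[0,0,0],[0,0,0],[0,0,0],[0,0,0],[0,0,0],[0,0,0],[0,0,0],[0,0,0],[0,0,0],[0,0,0]], hand=[7,7,7,7,7,7,7,7,7,7])

```text
time_s: 11.8
eef_pos: [0.4632, 0.1569, 0.2551]
tool_rot: [180.0, -0.1, -134.9]
ft_force: [1.1, 0.1, -0.3]
opening: 0.806
grasp_force: 0.0
```

send_rows(slide=[[-1.9,4.5,0],[-1.9,4.5,0],[-1.9,4.9,0],[0,0,-2.5],[0,0,-2.5],[0,0,0],[0,0,0],[0,0,0]], turn=[[0,0,0],[0,0,0],[0,0,0],[0,0,0],[0,0,0],[0,0,0],[0,0,0],[0,0,0]], hand=[7,7,7,7,7,7,7,7])

```text
time_s: 12.6
eef_pos: [0.4091, 0.2924, 0.2068]
tool_rot: [-180.0, 0.1, -134.9]
ft_force: [-0.1, -0.9, 0.4]
opening: 0.803
grasp_force: 0.0
```

Run:
```python
from h import *
c=snap('wrist','wred'); s=env.state(); p=s['eef_pos']; print(p,s['tool_rot'],s['opening'])
print(fit(c,[(.02,.05),(.013,.05)],(.407,.2945),.008,name='fred'),fit(c,[(.0275,.008)],(.407,.2945),.008))
```

```text
[0.40913774 0.29237    0.2069725 ] [-1.79999816e+02  1.34574633e-01 -1.34944807e+02] 0.8104431156747558
(array([0.40593333, 0.29261667]), np.float32(442.43866)) (array([0.40565   , 0.29208333]), np.float32(119.116455))
```

View pics/fred.png

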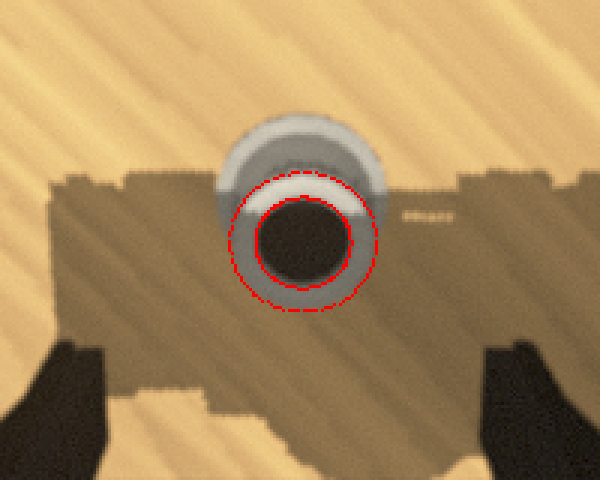

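The wrist fit lies on the reducer's top rim, at about (0.407, 0.2935). I'll grip its top flange.

send_rows(slide=[[-0.05,-0.1,-3],[0,0,-3],[0,0,-3],[0,0,-1.3],[0,0,-0.5],[0,0,0],[0,0,0],[0,0,0],[0,0,0]], turn=[[0,0,0],[0,0,0],[0,0,0],[0,0,0],[0,0,0],[0,0,0],[0,0,0],[0,0,0],[0,0,0]], hand=[7,7,7,7,7,6.5,6,5.5,5])

```text
time_s: 13.55
eef_pos: [0.4082, 0.2915, 0.0987]
tool_rot: [180.0, 0.1, -134.9]
ft_force: [0.4, -0.4, -0.7]
opening: 0.622
grasp_force: 0.0
```

send_rows(slide=[[0,0,0],[0,0,0],[0,0,0],[0,0,0],[0,0,0],[0,0,0],[0,0,0],[0,0,0]], turn=[[0,0,0],[0,0,0],[0,0,0],[0,0,0],[0,0,0],[0,0,0],[0,0,0],[0,0,0]], hand=[4.6,4.3,4.1,3.9,3.7,3.7,3.7,3.7], force=25)

```text
time_s: 14.35
eef_pos: [0.408, 0.2915, 0.0979]
tool_rot: [180.0, 0.0, -134.9]
ft_force: [-3.9, 2.4, 3.7]
opening: 0.44
grasp_force: 26.7
```

send_rows(slide=[[0,0,1],[0,0,2],[0,0,3],[0,0,3],[0,0,3],[0,0,2],[0,0,0],[0,0,0],[0,0,0]], turn=[[0,0,0],[0,0,0],[0,0,0],[0,0,0],[0,0,0],[0,0,0],[0,0,0],[0,0,0],[0,0,0]], hand=[3.7,3.7,3.7,3.7,3.7,3.7,3.7,3.7,3.7])

```text
time_s: 15.25
eef_pos: [0.4072, 0.2901, 0.2359]
tool_rot: [-180.0, -0.2, -135.0]
ft_force: [0.2, 0.9, -1.9]
opening: 0.442
grasp_force: 27.2
```

send_rows(slide=[[2.1,-4,0],[2.1,-4,0],[2.1,-4,0],[2.1,-4,0],[2.1,-4,0],[2.1,-4,0],[2.1,-4,0],[2.1,-4,0],[2.1,-4,0],[2.1,-4,0]], turn=[[0,0,0],[0,0,0],[0,0,0],[0,0,0],[0,0,0],[0,0,0],[0,0,0],[0,0,0],[0,0,0],[0,0,0]], hand=[3.7,3.7,3.7,3.7,3.7,3.7,3.7,3.7,3.7,3.7])

```text
time_s: 16.25
eef_pos: [0.6179, -0.1107, 0.2353]
tool_rot: [179.8, -0.2, -134.9]
ft_force: [1.2, 0.6, -2.2]
opening: 0.44
grasp_force: 27.3
```

send_rows(slide=[[2.1,-4,0],[2.1,-4,0],[2.1,-4,0],[0,0,-1],[0,0,-1],[0,0,0],[0,0,0],[0,0,0],[0,0,0]], turn=[[0,0,0],[0,0,0],[0,0,0],[0,0,0],[0,0,0],[0,0,0],[0,0,0],[0,0,0],[0,0,0]], hand=[3.7,3.7,3.7,3.7,3.7,3.7,3.7,3.7,3.7])

```text
time_s: 17.15
eef_pos: [0.6812, -0.228, 0.2189]
tool_rot: [-179.9, 0.0, -134.8]
ft_force: [-1.7, 0.3, -2.7]
opening: 0.435
grasp_force: 27.4
```

Run:
```python
from h import *
c=snap('wrist','vred'); s=env.state(); p=s['eef_pos']; print(p,s['opening'])
z=p[2]-.0979+.05
h,a=fit(c,[(.02,z),(.013,z)],p,.006,name='fvh')
b,ab=fit(c,[(.0275,z-.042)],p,.008,name='fvb')
q,sc=fit(c,[(.026,.0875),(.019,.090)],(.634,-.275),.008,name='fvp')
print(h,a,'bottom',b,ab,'ring',q,sc,'move',q-h)
for n in('scene','side'): snap(n,n+'red')
I=lambda n:cv2.imread(f'pics/{n}.png')
d=load('sidered');u,v=map(int,proj(d,[p[0],p[1],.12]))
cr=cv2.resize(I('sidered')[max(v-60,0):v+60,u-75:u+75],(600,480))
cv2.imwrite('pics/m2.png',cv2.resize(np.vstack([np.hstack([I('fvh'),I('fvb')]),np.hstack([I('fvp'),cr])]),(750,600)))
```

```text
[ 0.68112683 -0.22813806  0.21879966] 0.43662802921484717
[ 0.68087683 -0.22828806] 229.73813 bottom [ 0.6806935 -0.2285214] 111.03245 ring [ 0.6339 -0.275 ] 1086.8346 move [-0.04697683 -0.04671194]
```

View pics/m2.png

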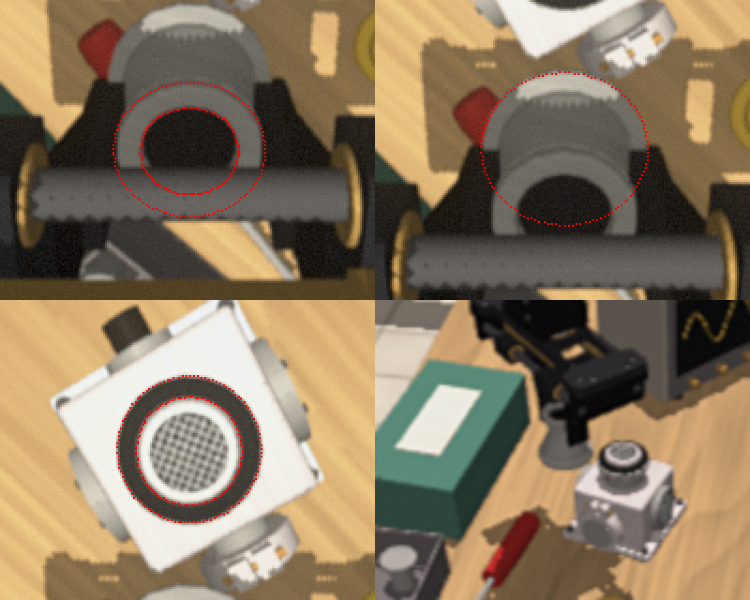

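The held reducer is upright: its top and bottom rims fit on the same axis. The ring is at (0.634, -0.275), so the move is (-4.7, -4.7) cm.

send_rows(slide=[[-2,-2,0],[-2,-2,0],[-0.7,-0.7,0],[0,0,0],[0,0,-1],[0,0,-0.7],[0,0,-0.5],[0,0,-0.2],[0,0,0],[0,0,0]], turn=[[0,0,0],[0,0,0],[0,0,0],[0,0,0],[0,0,0],[0,0,0],[0,0,0],[0,0,0],[0,0,0],[0,0,0]], hand=[3.7,3.7,3.7,3.7,3.7,3.7,3.7,3.7,3.7,3.7])

```text
time_s: 18.3
eef_pos: [0.6343, -0.2757, 0.1938]
tool_rot: [-180.0, 0.0, -134.9]
ft_force: [0.2, -0.3, -2.4]
opening: 0.437
grasp_force: 27.2
```

send_rows(slide=[[0,0,-0.1],[0,0,-0.1],[0,0,0],[0,0,0]], turn=[[0,0,0],[0,0,0],[0,0,0],[0,0,0]], hand=[3.7,3.7,3.7,3.7])

```text
time_s: 18.7
eef_pos: [0.6339, -0.2759, 0.1919]
tool_rot: [-180.0, 0.0, -134.9]
ft_force: [-0.0, 0.5, -2.6]
opening: 0.441
grasp_force: 27.2
```

send_rows(slide=[[0,0,-0.1],[0,0,-0.1],[0,0,0],[0,0,0]], turn=[[0,0,0],[0,0,0],[0,0,0],[0,0,0]], hand=[3.7,3.7,3.7,3.7])

```text
time_s: 19.1
eef_pos: [0.6339, -0.2758, 0.1897]
tool_rot: [180.0, -0.0, -134.9]
ft_force: [-0.5, -0.2, -2.6]
opening: 0.439
grasp_force: 27.2
```

send_rows(slide=[[0.02,0.09,0],[0,0,-0.1],[0,0,0],[0,0,0]], turn=[[0,0,0],[0,0,0],[0,0,0],[0,0,0]], hand=[3.7,3.7,3.7,3.7])

```text
time_s: 19.5
eef_pos: [0.6341, -0.2749, 0.1887]
tool_rot: [180.0, -0.0, -134.9]
ft_force: [0.1, -0.4, -2.0]
opening: 0.443
grasp_force: 27.2
```

send_rows(slide=[[0,0,-0.05],[0,0,0],[0,0,0],[0,0,0]], turn=[[0,0,0],[0,0,0],[0,0,0],[0,0,0]], hand=[3.7,3.7,3.7,3.7])

```text
time_s: 19.9
eef_pos: [0.6342, -0.2749, 0.1883]
tool_rot: [-180.0, 0.0, -134.9]
ft_force: [0.5, 0.1, -2.0]
opening: 0.44
grasp_force: 27.2
```

send_rows(slide=[[0,0,-0.05],[0,0,0],[0,0,0],[0,0,0]], turn=[[0,0,0],[0,0,0],[0,0,0],[0,0,0]], hand=[3.7,3.7,3.7,3.7])

```text
time_s: 20.3
eef_pos: [0.6342, -0.275, 0.1881]
tool_rot: [-180.0, 0.0, -134.9]
ft_force: [-0.8, 0.0, -0.1]
opening: 0.436
grasp_force: 27.3
```

send_rows(slide=[[0,0,-0.04],[0,0,0],[0,0,0],[0,0,0]], turn=[[0,0,0],[0,0,0],[0,0,0],[0,0,0]], hand=[3.7,3.7,3.7,3.7])

```text
time_s: 20.7
eef_pos: [0.6342, -0.275, 0.188]
tool_rot: [-180.0, 0.0, -134.9]
ft_force: [-1.3, 0.3, 4.0]
opening: 0.435
grasp_force: 27.5
```

send_rows(slide=[[0,0,0],[0,0,0],[0,0,0],[0,0,0],[0,0,0],[0,0,0],[0,0,0]], turn=[[0,0,0],[0,0,0],[0,0,0],[0,0,0],[0,0,0],[0,0,0],[0,0,0]], hand=[4.1,4.4,4.8,5.2,5.6,6,6])

```text
time_s: 21.4
eef_pos: [0.6342, -0.2749, 0.1873]
tool_rot: [-180.0, 0.0, -134.9]
ft_force: [0.2, 0.4, -0.3]
opening: 0.679
grasp_force: 0.0
```

send_rows(slide=[[0,0,1],[0,0,3],[0,0,3],[0,0,3],[0,0,2],[0,0,0],[0,0,0],[0,0,0]], turn=[[0,0,0],[0,0,0],[0,0,0],[0,0,0],[0,0,0],[0,0,0],[0,0,0],[0,0,0]], hand=[6,6,6,6,6,6,6,6])

```text
time_s: 22.2
eef_pos: [0.6336, -0.2747, 0.306]
tool_rot: [179.9, -0.1, -134.9]
ft_force: [-0.7, -0.6, -0.4]
opening: 0.686
grasp_force: 0.0
```

Run:
```python
from h import *
c=snap('wrist','pred'); s=env.state(); p=s['eef_pos']; print(p)
print('top',fit(c,[(.02,.14),(.013,.14)],(.634,-.275),.006,name='fpr1'),'bottom',fit(c,[(.0275,.098)],(.634,-.275),.006,name='fpr2'))
I=lambda n:cv2.imread(f'pics/{n}.png')
d=snap('side','sidep');e=snap('scene','scenep');L=[]
for n,x in(('sidep',d),('scenep',e)):
    u,v=map(int,proj(x,[.634,-.275,.11])); L.append(cv2.resize(I(n)[max(v-60,0):max(v-60,0)+120,u-75:u+75],(600,480)))
cv2.imwrite('pics/m3.png',cv2.resize(np.vstack([np.hstack([I('fpr1'),I('fpr2')]),np.hstack(L)]),(750,600)))
```

```text
[ 0.63364786 -0.27475403  0.3057252 ]
top (array([ 0.634 , -0.2753]), np.float32(418.71)) bottom (array([ 0.632 , -0.2766]), np.float32(182.35504))
```

View pics/m3.png

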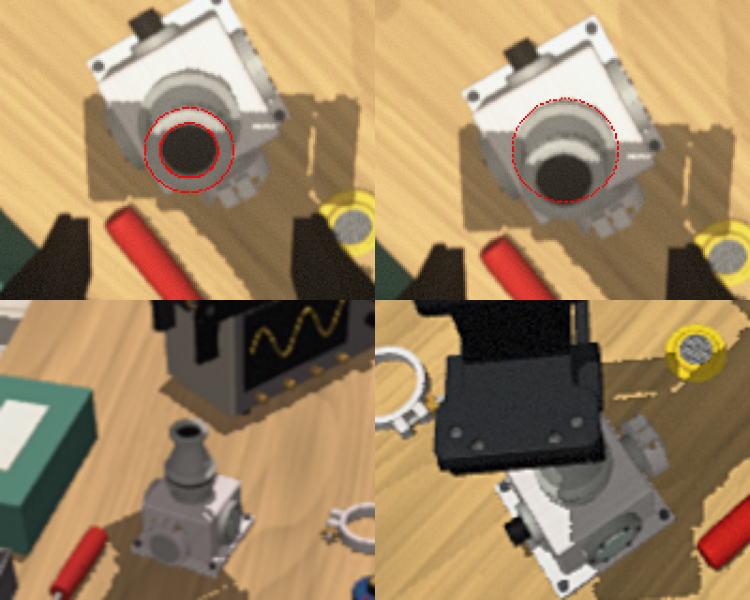

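The reducer stands flat on the ring: the top fit (0.634, -0.2753) is on the port axis and the side view shows it upright. Next is the small ring.

send_rows(slide=[[-2.8,4,0],[-2.8,4,0],[-2.8,4,0],[-2.8,4,0],[-2.8,4,0],[-2.8,4,0],[-2.8,4,0],[0,0,-4],[0,0,-4],[0,0,-4]], turn=[[0,0,0],[0,0,0],[0,0,0],[0,0,0],[0,0,0],[0,0,0],[0,0,0],[0,0,0],[0,0,0],[0,0,0]], hand=[5.5,5.5,5.5,5.5,5.5,5.5,5.5,5.5,5.5,5.5])

```text
time_s: 23.35
eef_pos: [0.4378, 0.0057, 0.1866]
tool_rot: [-179.9, 0.1, -134.8]
ft_force: [0.2, 0.3, -0.7]
opening: 0.635
grasp_force: 0.0
```

send_rows(slide=[[0,0,0],[0,0,0],[0,0,0],[0,0,0],[0,0,0]], turn=[[0,0,0],[0,0,0],[0,0,0],[0,0,0],[0,0,0]], hand=[5.5,5.5,5.5,5.5,5.5])

```text
time_s: 23.85
eef_pos: [0.4388, 0.0052, 0.1887]
tool_rot: [-179.9, 0.2, -134.9]
ft_force: [0.8, 0.5, -0.1]
opening: 0.631
grasp_force: 0.0
```

Run:
```python
from h import *
c=snap('wrist','w25'); s=env.state(); p=s['eef_pos']; print(p)
b,sc=fit(c,[(.0185,.006),(.0115,.0085)],(.4395,.004),.01)
print(b,sc,'move',b-p[:2]); u,v=map(int,proj(c,[*b,.006])); print('rgb on O-ring',[c['img'][int(y),int(x)] for x,y in [proj(c,[b[0]+.0155*np.cos(t),b[1]+.0155*np.sin(t),.008]) for t in(0,2,4)]])
```

```text
[0.43863752 0.00514478 0.1884725 ]
[0.43965 0.00185] 515.0104 move [ 0.00101248 -0.00329478]
rgb on O-ring [array([54, 92, 50], dtype=uint8), array([51, 88, 45], dtype=uint8), array([ 84, 164,  87], dtype=uint8)]
```

send_rows(slide=[[0.15,-0.26,-3],[0,0,-3],[0,0,-3],[0,0,-1.4],[0,0,-0.6],[0,0,-0.25],[0,0,0],[0,0,0],[0,0,0],[0,0,0]], turn=[[0,0,0],[0,0,0],[0,0,0],[0,0,0],[0,0,0],[0,0,0],[0,0,0],[0,0,0],[0,0,0],[0,0,0]], hand=[5.5,5.5,5.5,5.5,5.5,5.5,5.5,5.5,5.5,5.5])

```text
time_s: 24.9
eef_pos: [0.4399, 0.0026, 0.0754]
tool_rot: [-180.0, 0.1, -134.9]
ft_force: [0.3, 0.2, -0.2]
opening: 0.631
grasp_force: 0.0
```

send_rows(slide=[[0,0,0],[0,0,0]], turn=[[0,0,0],[0,0,0]], hand=[5.5,5.5])

```text
time_s: 25.1
eef_pos: [0.4397, 0.0025, 0.075]
tool_rot: [-180.0, 0.0, -134.9]
ft_force: [0.2, 0.5, 0.2]
opening: 0.632
grasp_force: 0.0
```

send_rows(slide=[[0,0,0],[0,0,0],[0,0,0],[0,0,0],[0,0,0],[0,0,0],[0,0,0],[0,0,0]], turn=[[0,0,0],[0,0,0],[0,0,0],[0,0,0],[0,0,0],[0,0,0],[0,0,0],[0,0,0]], hand=[4.8,4.3,3.9,3.6,3.4,3.4,3.4,3.4], force=10)

```text
time_s: 25.9
eef_pos: [0.4396, 0.0025, 0.0748]
tool_rot: [180.0, -0.0, -134.9]
ft_force: [0.2, 0.2, 0.1]
opening: 0.416
grasp_force: 10.0
```

send_rows(slide=[[0,0,1],[0,0,2],[0,0,3],[0,0,3],[0,0,4],[0,0,3.5],[0,0,0],[0,0,0]], turn=[[0,0,0],[0,0,0],[0,0,0],[0,0,0],[0,0,0],[0,0,0],[0,0,0],[0,0,0]], hand=[3.4,3.4,3.4,3.4,3.4,3.4,3.4,3.4])

```text
time_s: 26.7
eef_pos: [0.4394, 0.0025, 0.2409]
tool_rot: [-180.0, 0.1, -134.9]
ft_force: [-0.2, 0.4, -0.1]
opening: 0.418
grasp_force: 10.0
```

send_rows(slide=[[3.3,-3.45,0],[3.3,-3.45,0],[3.3,-3.45,0],[3.3,-3.45,0],[3.3,-3.45,0],[3.3,-3.45,0],[3.3,-3.45,0],[0,0,-0.8],[0,0,0],[0,0,0]], turn=[[0,0,0],[0,0,0],[0,0,0],[0,0,0],[0,0,0],[0,0,0],[0,0,0],[0,0,0],[0,0,0],[0,0,0]], hand=[3.4,3.4,3.4,3.4,3.4,3.4,3.4,3.4,3.4,3.4])

```text
time_s: 27.7
eef_pos: [0.6695, -0.2384, 0.2302]
tool_rot: [179.8, -0.1, -134.9]
ft_force: [-0.7, -0.1, -0.6]
opening: 0.418
grasp_force: 10.0
```

send_rows(slide=[[0,0,0],[0,0,0],[0,0,0]], turn=[[0,0,0],[0,0,0],[0,0,0]], hand=[3.4,3.4,3.4])

```text
time_s: 28.0
eef_pos: [0.6705, -0.2383, 0.2329]
tool_rot: [-179.9, 0.0, -134.9]
ft_force: [0.2, 0.6, -0.2]
opening: 0.417
grasp_force: 10.0
```

Run:
```python
from h import *
c=snap('wrist','v25'); s=env.state(); p=s['eef_pos']; print(p,s['opening'])
z=p[2]-.0688
h,a=fit(c,[(.0185,z),(.0115,z+.0025)],p,.006,name='fv25h')
q,sc=fit(c,[(.02,.14),(.013,.14)],(.634,-.275),.008,name='fv25p')
print(h,a,'red',q,sc,'move',q-h,'goal tcp',p[:2]+q-h)
I=lambda n:cv2.imread(f'pics/{n}.png')
cv2.imwrite('pics/m4.png',cv2.resize(np.hstack([I('fv25h'),I('fv25p')]),(800,320)))
```

```text
[ 0.67050387 -0.23842532  0.23277457] 0.4146339781579271
[ 0.67025387 -0.23852532] 424.6394 red [ 0.63428333 -0.2751    ] 604.0026 move [-0.03597054 -0.03657468] goal tcp [ 0.63453333 -0.275     ]
```

View pics/m4.png

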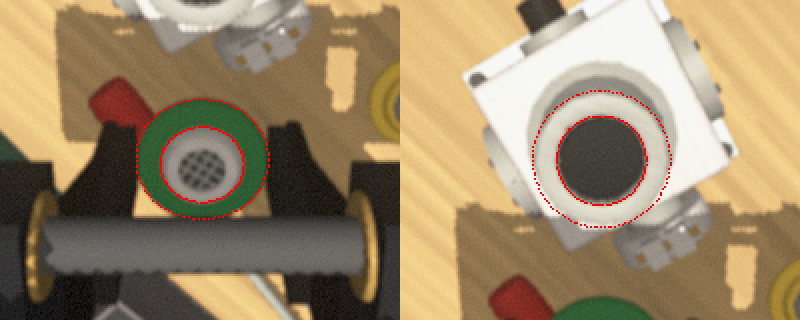

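The green ring is held centred and the reducer top fits at (0.6343, -0.2751). The goal TCP is (0.6345, -0.275).

send_rows(slide=[[-1.8,-1.8,0],[-1.8,-1.85,0],[0,0,0],[0,0,0],[0,0,-0.5],[0,0,-0.5],[0,0,-0.3],[0,0,-0.2],[0,0,0],[0,0,0]], turn=[[0,0,0],[0,0,0],[0,0,0],[0,0,0],[0,0,0],[0,0,0],[0,0,0],[0,0,0],[0,0,0],[0,0,0]], hand=[3.4,3.4,3.4,3.4,3.4,3.4,3.4,3.4,3.4,3.4])

```text
time_s: 29.05
eef_pos: [0.6348, -0.2755, 0.2168]
tool_rot: [-180.0, -0.0, -134.9]
ft_force: [0.3, 0.5, -0.4]
opening: 0.418
grasp_force: 10.0
```

send_rows(slide=[[0,0,-0.2],[0,0,-0.1],[0,0,0],[0,0,0]], turn=[[0,0,0],[0,0,0],[0,0,0],[0,0,0]], hand=[3.4,3.4,3.4,3.4])

```text
time_s: 29.45
eef_pos: [0.6346, -0.2756, 0.2139]
tool_rot: [-180.0, 0.0, -134.9]
ft_force: [0.1, -0.3, -0.3]
opening: 0.413
grasp_force: 10.0
```

send_rows(slide=[[0,0.05,-0.1],[0,0,-0.1],[0,0,0],[0,0,0]], turn=[[0,0,0],[0,0,0],[0,0,0],[0,0,0]], hand=[3.4,3.4,3.4,3.4])

```text
time_s: 29.85
eef_pos: [0.6346, -0.275, 0.2118]
tool_rot: [180.0, -0.0, -134.9]
ft_force: [0.6, -0.3, 0.3]
opening: 0.415
grasp_force: 10.0
```

send_rows(slide=[[0,0,-0.05],[0,0,0],[0,0,0],[0,0,0]], turn=[[0,0,0],[0,0,0],[0,0,0],[0,0,0]], hand=[3.4,3.4,3.4,3.4])

```text
time_s: 30.25
eef_pos: [0.6347, -0.2751, 0.2114]
tool_rot: [-180.0, 0.0, -134.9]
ft_force: [-0.5, 0.4, 0.6]
opening: 0.412
grasp_force: 10.0
```

send_rows(slide=[[0,0,-0.03],[0,0,0],[0,0,0],[0,0,0]], turn=[[0,0,0],[0,0,0],[0,0,0],[0,0,0]], hand=[3.4,3.4,3.4,3.4])

```text
time_s: 30.65
eef_pos: [0.6347, -0.2751, 0.2114]
tool_rot: [-180.0, 0.0, -134.9]
ft_force: [0.4, 0.2, 2.1]
opening: 0.411
grasp_force: 10.0
```

Contact at 0.2114, as expected. Release and look.

send_rows(slide=[[0,0,0],[0,0,0],[0,0,0],[0,0,0],[0,0,0],[0,0,0]], turn=[[0,0,0],[0,0,0],[0,0,0],[0,0,0],[0,0,0],[0,0,0]], hand=[3.8,4.1,4.5,5,5.5,5.5])

```text
time_s: 31.25
eef_pos: [0.6346, -0.275, 0.2109]
tool_rot: [180.0, -0.0, -134.9]
ft_force: [-0.2, 0.4, 0.4]
opening: 0.612
grasp_force: 0.0
```

send_rows(slide=[[0,0,0.5],[0,0,1.5],[0,0,3],[0,0,3],[0,0,2],[0,0,0],[0,0,0],[0,0,0]], turn=[[0,0,0],[0,0,0],[0,0,0],[0,0,0],[0,0,0],[0,0,0],[0,0,0],[0,0,0]], hand=[5.5,5.5,5.5,5.5,5.5,5.5,5.5,5.5])

```text
time_s: 32.05
eef_pos: [0.6341, -0.2748, 0.3095]
tool_rot: [179.9, -0.1, -134.9]
ft_force: [-0.6, 0.1, -0.4]
opening: 0.633
grasp_force: 0.0
```

Run:
```python
from h import *
c=snap('wrist','p25'); s=env.state(); p=s['eef_pos']; print(p)
print(fit(c,[(.0185,.1425),(.0115,.145)],(.634,-.275),.006,name='fp25'),fit(c,[(.02,.14)],(.634,-.275),.006))
d=snap('side','sidep25')
I=lambda n:cv2.imread(f'pics/{n}.png')
u,v=map(int,proj(d,[.634,-.275,.12])); 
cv2.imwrite('pics/m5.png',cv2.resize(np.hstack([I('fp25'),cv2.resize(I('sidep25')[max(v-48,0):max(v-48,0)+96,u-60:u+60],(600,480))]),(800,320)))
```

```text
[ 0.63415875 -0.27483369  0.30932812]
(array([ 0.6345 , -0.27515]), np.float32(427.9018)) (array([ 0.63375, -0.27545]), np.float32(151.42383))
```

View pics/m5.png

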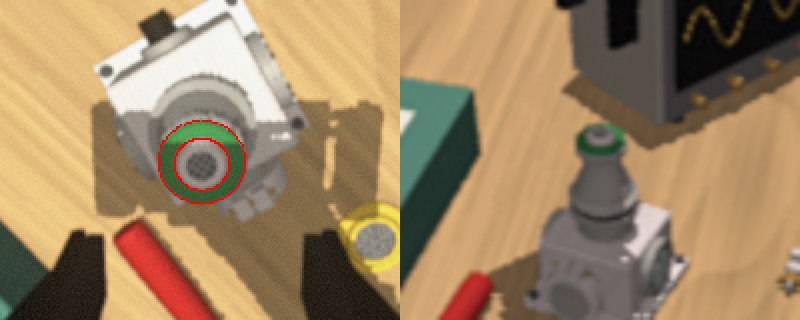

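The green ring is seated and centred on the reducer: the fit is (0.6345, -0.2752) and the side view shows it flat. Next is the gauge.

send_rows(slide=[[-3.4,2.4,0],[-3.4,2.4,0],[-3.4,2.4,0],[-3.4,2.4,0],[-3.4,2.4,0],[-3.4,2.6,0],[0,0,-3],[0,0,-3],[0,0,0],[0,0,0]], turn=[[0,0,0],[0,0,0],[0,0,0],[0,0,0],[0,0,0],[0,0,0],[0,0,0],[0,0,0],[0,0,0],[0,0,0]], hand=[7.5,7.5,7.5,7.5,7.5,7.5,7.5,7.5,7.5,7.5])

```text
time_s: 33.15
eef_pos: [0.4309, -0.1292, 0.2512]
tool_rot: [180.0, -0.1, -134.9]
ft_force: [0.4, -0.2, 0.1]
opening: 0.865
grasp_force: 0.0
```

send_rows(slide=[[0,0,0],[0,0,0],[0,0,0]], turn=[[0,0,0],[0,0,0],[0,0,0]], hand=[7.5,7.5,7.5])

```text
time_s: 33.45
eef_pos: [0.4312, -0.1292, 0.2519]
tool_rot: [-179.9, 0.1, -134.9]
ft_force: [-0.3, 0.3, 1.3]
opening: 0.863
grasp_force: 0.0
```

Run:
```python
from h import *
c=snap('wrist','wg'); s=env.state(); p=s['eef_pos']; print(p)
print(fit(c,[(.022,.078)],(.431,-.129),.01,name='fg'))
for n in('scene0','side0'): print(n,fit(load(n),[(.022,.078)],(.431,-.129),.008))
```

```text
[ 0.43098828 -0.12914528  0.25167923]
(array([ 0.43075, -0.13735]), np.float32(183.99626))
scene0 (array([ 0.43206667, -0.13443333]), np.float32(330.2291))
side0 (array([ 0.43085   , -0.13293333]), np.float32(308.6056))
```

View pics/fg.png

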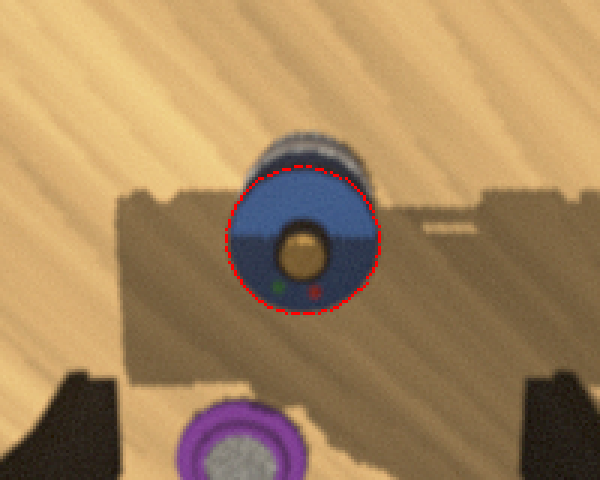

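The wrist fit lies on the gauge housing's top rim at (0.4308, -0.1374). The gauge stands upright with the fingers clear on both sides.

send_rows(slide=[[0,-0.8,0],[0,0,-3],[0,0,-3],[0,0,-3],[0,0,-3],[0,0,-2],[0,0,-1],[0,0,0],[0,0,0],[0,0,0]], turn=[[0,0,0],[0,0,0],[0,0,0],[0,0,0],[0,0,0],[0,0,0],[0,0,0],[0,0,0],[0,0,0],[0,0,0]], hand=[7.5,7.5,7.5,7.5,7.5,7.5,7.5,7.5,7.0,6.5])

```text
time_s: 34.5
eef_pos: [0.4315, -0.1371, 0.1022]
tool_rot: [-179.9, 0.1, -134.9]
ft_force: [0.1, -0.7, -1.3]
opening: 0.789
grasp_force: 0.0
```

send_rows(slide=[[0,0,0],[0,0,0],[0,0,0],[0,0,0],[0,0,0],[0,0,0],[0,0,0],[0,0,0],[0,0,0],[0,0,0]], turn=[[0,0,0],[0,0,0],[0,0,0],[0,0,0],[0,0,0],[0,0,0],[0,0,0],[0,0,0],[0,0,0],[0,0,0]], hand=[6,5.5,5.1,4.9,4.7,4.6,4.5,4.4,4.3,4.3], force=15)

```text
time_s: 35.5
eef_pos: [0.4307, -0.1371, 0.1011]
tool_rot: [-180.0, 0.0, -134.9]
ft_force: [0.2, -1.4, -0.9]
opening: 0.501
grasp_force: 15.0
```

send_rows(slide=[[0,0,0],[0,0,0],[0,0,0]], turn=[[0,0,0],[0,0,0],[0,0,0]], hand=[4.1,4.1,4.1])

```text
time_s: 35.8
eef_pos: [0.4307, -0.1371, 0.101]
tool_rot: [-180.0, 0.0, -134.9]
ft_force: [0.2, -0.6, -0.5]
opening: 0.502
grasp_force: 15.0
```

send_rows(slide=[[0,0,1],[0,0,2],[0,0,3],[0,0,3],[0,0,3],[0,0,3],[0,0,2.5],[0,0,0],[0,0,0]], turn=[[0,0,0],[0,0,0],[0,0,0],[0,0,0],[0,0,0],[0,0,0],[0,0,0],[0,0,0],[0,0,0]], hand=[4.1,4.1,4.1,4.1,4.1,4.1,4.1,4.1,4.1])

```text
time_s: 36.7
eef_pos: [0.4297, -0.1368, 0.2757]
tool_rot: [179.9, 0.0, -135.0]
ft_force: [-0.1, 0.4, -2.2]
opening: 0.504
grasp_force: 15.0
```

send_rows(slide=[[2,-0.8,0],[3,-1.2,0],[3,-1.2,0],[3,-1.2,0],[3,-1.2,0],[3,-1.2,0],[3,-1.2,0],[2.5,-1,0],[1.9,-0.8,0],[0,0,0]], turn=[[0,0,0],[0,0,0],[0,0,0],[0,0,0],[0,0,0],[0,0,0],[0,0,0],[0,0,0],[0,0,0],[0,0,0]], hand=[4.1,4.1,4.1,4.1,4.1,4.1,4.1,4.1,4.1,4.1])

```text
time_s: 37.7
eef_pos: [0.6756, -0.2356, 0.271]
tool_rot: [179.7, -0.2, -135.0]
ft_force: [-0.9, -0.3, -3.3]
opening: 0.503
grasp_force: 15.0
```

send_rows(slide=[[0,0,0],[0,0,0],[0,0,0],[0,0,0],[0,0,0]], turn=[[0,0,0],[0,0,0],[0,0,0],[0,0,0],[0,0,0]], hand=[4.1,4.1,4.1,4.1,4.1])

```text
time_s: 38.2
eef_pos: [0.6743, -0.2348, 0.2766]
tool_rot: [-180.0, 0.0, -134.9]
ft_force: [-0.0, 0.0, -3.0]
opening: 0.503
grasp_force: 15.0
```

Run:
```python
from h import *
c=snap('wrist','vg'); s=env.state(); p=s['eef_pos']; print(p,s['opening'])
z=p[2]-.101
h,a=fit(c,[(.022,z+.078)],p,.006,name='fvgh')
b,ab=fit(c,[(.02,z+.006),(.022,z+.02)],p,.008,name='fvgb')
q,sc=fit(c,[(.0185,.1425),(.0115,.145)],(.634,-.275),.008,name='fvgp')
print(h-p[:2],a,b-p[:2],ab,'ring',q,sc)
d=snap('side','sideg');snap('scene','sceneg')
I=lambda n:cv2.imread(f'pics/{n}.png')
u,v=map(int,proj(d,[*p[:2],.18]))
print(u,v)
cr=cv2.resize(I('sideg')[max(v-60,0):max(v-60,0)+120,u-75:u+75],(600,480))
cv2.imwrite('pics/m6.png',cv2.resize(np.vstack([np.hstack([I('fvgh'),I('fvgb')]),np.hstack([I('fvgp'),cr])]),(750,600)))
```

```text
[ 0.67440639 -0.23486501  0.2765296 ] 0.5018014714874001
[-0.0019  -0.00175] 121.13456 [0.0031     0.00251667] 184.60391 ring [ 0.63463333 -0.27528333] 640.16327
270 96
```

View pics/m6.png

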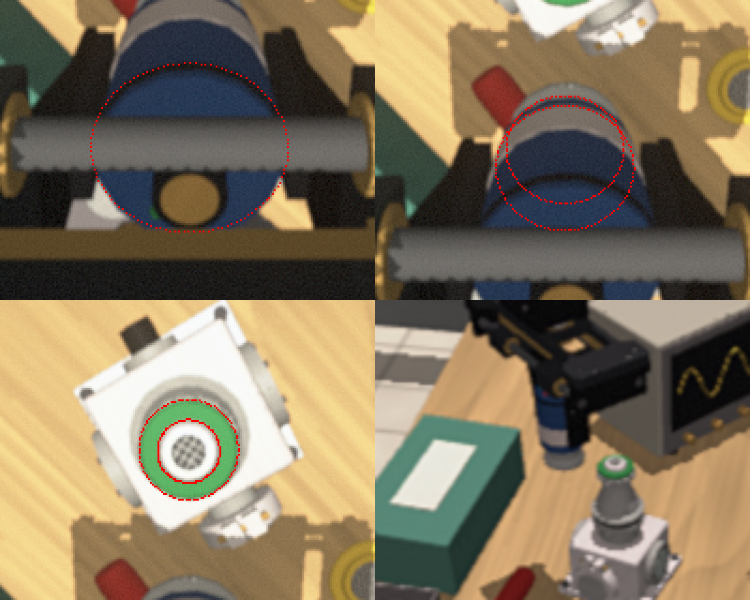

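The view shows the gauge held upright, the green ring fitted well, and the gauge's own fits partly hidden by the gripper rod. I'll fit the gauge's free front arcs only, along the finger-normal direction.

Run:
```python
from h import *
def arc(c,p,R,z,half=50,tx=np.array([-.7071,-.7071]),rng=.008,cdir=None):
    g=cv2.GaussianBlur(c['img'],(0,0),.8).astype(np.float32);gx=cv2.Sobel(g,cv2.CV_32F,1,0);gy=cv2.Sobel(g,cv2.CV_32F,0,1)
    mag=np.sqrt((gx**2+gy**2).sum(2)); a0=np.arctan2(*(tx if cdir is None else cdir)[::-1]); th=a0+np.radians(np.linspace(-half,half,60)); o=[]
    for d in np.arange(-rng,rng,.0002):
        uv=np.array([proj(c,[p[0]+d*tx[0]+R*np.cos(t),p[1]+d*tx[1]+R*np.sin(t),z]) for t in th],np.float32)
        o.append((cv2.remap(mag,uv[None,:,0],uv[None,:,1],1).mean(),round(d*1000,1)))
    o.sort(reverse=True); return [(int(a),b) for a,b in o[:6]]
c=load('vg');p=[.67435,-.23485];z=.2765-.101
print('bottom edge',arc(c,p,.02,z)); print('top rim .078',arc(c,p,.022,z+.078)); print('housing bottom .020',arc(c,p,.022,z+.02))
c0=load('wg');p0=[.43075,-.13735]
print('pre bottom',arc(c0,p0,.02,0)); print('pre top',arc(c0,p0,.022,.078)); print('pre top whole',arc(c0,p0,.022,.078,180))
I=cv2.imread('pics/vg.png'); u,v=map(int,proj(c,[*p,z+.05]))
for k in range(200):
    t=k*2*np.pi/200
    for R,h,col in((.02,0,(0,0,255)),(.022,.078,(0,255,255)),(.022,.02,(255,255,0))): cv2.circle(I,tuple(int(round(q)) for q in proj(c,[p[0]+R*np.cos(t),p[1]+R*np.sin(t),z+h])),0,col,-1)
cv2.imwrite('pics/m7.png',cv2.resize(I[100:400,200:440],None,fx=2,fy=2,interpolation=cv2.INTER_NEAREST))
```

```text
bottom edge [(222, np.float64(-6.4)), (220, np.float64(-6.2)), (217, np.float64(-6.6)), (212, np.float64(-6.0)), (208, np.float64(-6.8)), (199, np.float64(-5.8))]
top rim .078 [(93, np.float64(0.8)), (93, np.float64(0.6)), (89, np.float64(2.6)), (89, np.float64(2.8)), (89, np.float64(0.4)), (88, np.float64(1.0))]
housing bottom .020 [(243, np.float64(-1.4)), (239, np.float64(-1.6)), (234, np.float64(-1.2)), (220, np.float64(-1.8)), (216, np.float64(-1.0)), (209, np.float64(-3.8))]
pre bottom [(287, np.float64(-8.0)), (275, np.float64(-7.8)), (274, np.float64(-1.2)), (272, np.float64(-1.4)), (272, np.float64(-1.0)), (268, np.float64(-1.6))]
pre top [(309, np.float64(4.0)), (308, np.float64(3.8)), (306, np.float64(4.2)), (300, np.float64(3.6)), (298, np.float64(4.4)), (288, np.float64(3.4))]
pre top whole [(202, np.float64(-0.0)), (201, np.float64(0.2)), (201, np.float64(-0.2)), (199, np.float64(-0.4)), (199, np.float64(0.4)), (197, np.float64(0.6))]
```

View pics/m7.png

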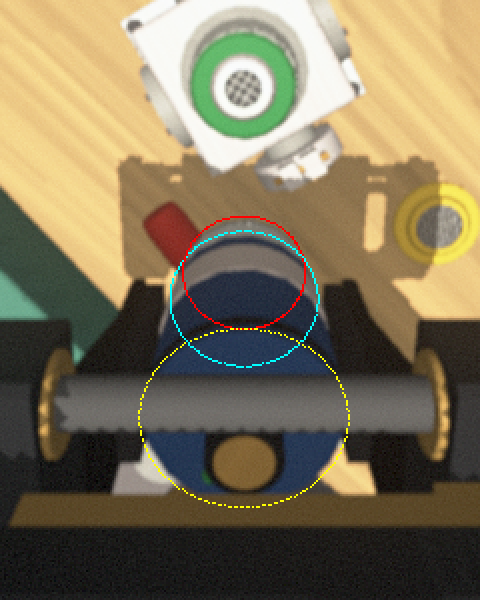

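The red circle at zero offset lies on the gauge's bottom flange edge, so the gauge is centred on the TCP within 1 mm. The goal TCP is (0.6344, -0.2753).

send_rows(slide=[[-1,-1,0],[-1.5,-1.5,0],[-1.5,-1.55,0],[0,0,0],[0,0,0],[0,0,0],[0,0,-0.5],[0,0,-0.7],[0,0,-0.5],[0,0,-0.3]], turn=[[0,0,0],[0,0,0],[0,0,0],[0,0,0],[0,0,0],[0,0,0],[0,0,0],[0,0,0],[0,0,0],[0,0,0]], hand=[4.1,4.1,4.1,4.1,4.1,4.1,4.1,4.1,4.1,4.1])

```text
time_s: 39.35
eef_pos: [0.6345, -0.2751, 0.2546]
tool_rot: [179.9, -0.1, -134.9]
ft_force: [0.3, -0.7, -1.9]
opening: 0.501
grasp_force: 15.0
```

send_rows(slide=[[0,0,-0.3],[0,0,-0.2],[0,0,0],[0,0,0],[0,0,0]], turn=[[0,0,0],[0,0,0],[0,0,0],[0,0,0],[0,0,0]], hand=[4.1,4.1,4.1,4.1,4.1])

```text
time_s: 39.85
eef_pos: [0.6347, -0.2756, 0.2514]
tool_rot: [-180.0, 0.0, -134.9]
ft_force: [0.5, -0.0, -2.3]
opening: 0.504
grasp_force: 15.0
```

send_rows(slide=[[-0.02,0.02,-0.1],[0,0,-0.1],[0,0,0],[0,0,0]], turn=[[0,0,0],[0,0,0],[0,0,0],[0,0,0]], hand=[4.1,4.1,4.1,4.1])

```text
time_s: 40.25
eef_pos: [0.6344, -0.2753, 0.249]
tool_rot: [180.0, -0.0, -134.9]
ft_force: [-0.4, -0.5, -2.4]
opening: 0.499
grasp_force: 15.0
```

send_rows(slide=[[0,0,-0.1],[0,0,-0.1],[0,0,0],[0,0,0]], turn=[[0,0,0],[0,0,0],[0,0,0],[0,0,0]], hand=[4.1,4.1,4.1,4.1])

```text
time_s: 40.65
eef_pos: [0.6344, -0.2753, 0.247]
tool_rot: [180.0, -0.0, -134.9]
ft_force: [0.1, -0.6, -1.7]
opening: 0.5
grasp_force: 15.0
```

send_rows(slide=[[0,0,-0.05],[0,0,0],[0,0,0],[0,0,0]], turn=[[0,0,0],[0,0,0],[0,0,0],[0,0,0]], hand=[4.1,4.1,4.1,4.1])

```text
time_s: 41.05
eef_pos: [0.6344, -0.2753, 0.2466]
tool_rot: [-180.0, 0.0, -134.9]
ft_force: [-0.2, -0.4, -3.1]
opening: 0.503
grasp_force: 15.0
```

send_rows(slide=[[0,0,-0.05],[0,0,0],[0,0,0],[0,0,0]], turn=[[0,0,0],[0,0,0],[0,0,0],[0,0,0]], hand=[4.1,4.1,4.1,4.1])

```text
time_s: 41.45
eef_pos: [0.6345, -0.2754, 0.2461]
tool_rot: [-180.0, 0.0, -134.9]
ft_force: [-0.2, 1.1, -2.2]
opening: 0.501
grasp_force: 15.0
```

send_rows(slide=[[0,0,-0.04],[0,0,0],[0,0,0],[0,0,0]], turn=[[0,0,0],[0,0,0],[0,0,0],[0,0,0]], hand=[4.1,4.1,4.1,4.1])

```text
time_s: 41.85
eef_pos: [0.6345, -0.2754, 0.2461]
tool_rot: [-180.0, 0.0, -134.9]
ft_force: [-1.7, 0.1, 0.9]
opening: 0.502
grasp_force: 15.0
```

Contact at the expected height. Release slowly.

send_rows(slide=[[0,0,-0.02],[0,0,0],[0,0,0],[0,0,0],[0,0,0],[0,0,0],[0,0,0],[0,0,0],[0,0,0],[0,0,0]], turn=[[0,0,0],[0,0,0],[0,0,0],[0,0,0],[0,0,0],[0,0,0],[0,0,0],[0,0,0],[0,0,0],[0,0,0]], hand=[4.1,4.4,4.6,4.8,5.2,5.7,6.2,6.7,7,7])

```text
time_s: 42.85
eef_pos: [0.6345, -0.2753, 0.2454]
tool_rot: [-180.0, 0.0, -134.9]
ft_force: [-0.3, 0.2, 0.2]
opening: 0.795
grasp_force: 0.0
```

send_rows(slide=[[0,0,1],[0,0,2],[0,0,3],[0,0,3],[0,0,3],[0,0,2],[0,0,0],[0,0,0]], turn=[[0,0,0],[0,0,0],[0,0,0],[0,0,0],[0,0,0],[0,0,0],[0,0,0],[0,0,0]], hand=[7,7,7,7,7,7,7,7])

```text
time_s: 43.65
eef_pos: [0.6343, -0.2752, 0.3859]
tool_rot: [-180.0, 0.1, -134.9]
ft_force: [-0.7, -0.4, -1.0]
opening: 0.807
grasp_force: 0.0
```

send_rows(slide=[[0,4,0],[0,4,0],[0,4,0],[0,4,0],[0,4,0],[0,0,0],[0,0,0]], turn=[[0,0,0],[0,0,0],[0,0,0],[0,0,0],[0,0,0],[0,0,0],[0,0,0]], hand=[7,7,7,7,7,7,7])

```text
time_s: 44.35
eef_pos: [0.6341, -0.0744, 0.3842]
tool_rot: [179.9, -0.1, -134.8]
ft_force: [-0.6, -1.0, 0.3]
opening: 0.805
grasp_force: 0.0
```

Run:
```python
from h import *
L=[]
for n in('side','scene'):
    c=snap(n,n+'end'); print(n,'gauge top',fit(c,[(.022,.145+.078)],(.634,-.272),.008))
    u,v=map(int,proj(c,[.634,-.275,.14])); v=max(v-85,0); I=cv2.imread(f'pics/{n}end.png')[v:v+170,u-65:u+65]; L.append(cv2.resize(I,(390,510),interpolation=cv2.INTER_CUBIC))
cv2.imwrite('pics/end.png',np.hstack(L))
```

```text
side gauge top (array([ 0.63926667, -0.2804    ]), np.float32(73.95965))
scene gauge top (array([ 0.63598333, -0.27306667]), np.float32(372.89462))
```

View pics/end.png

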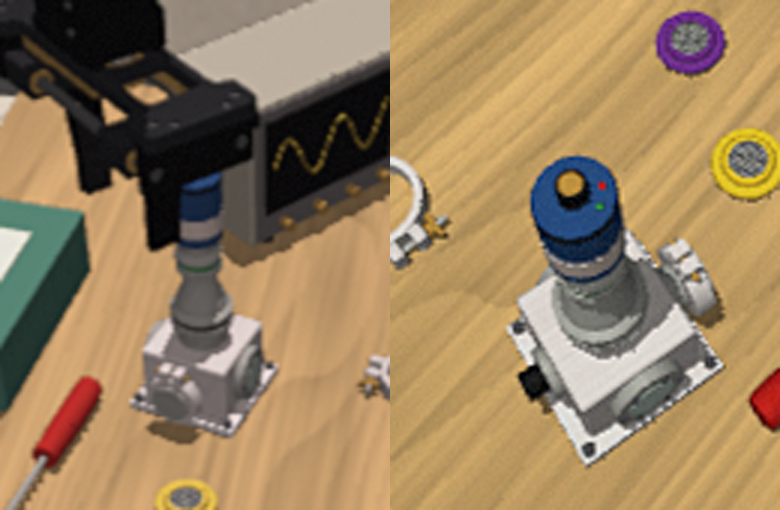

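The column stands straight: the scene camera fits the gauge top at (0.636, -0.273), the same as its port reading of (0.635, -0.273). The gripper is clear of it and only occludes the side view, so I'll hand in.

```bash
python3 -c "
from bench import env
print(env.hand_in())"
```

```text
the job is handed in; nothing more can be done
None
```

I stacked the large ring, reducer, small ring and gauge on the port in order, each seated gently; the column stood free and upright in the last camera check, and the job was handed in at about 44 s (no verdict was returned).

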